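# Knock the roll pin home and hold the jig cover down on it

### The arm

A 7-joint arm with a two-finger parallel gripper is mounted at the origin on the work surface. World frame = base frame: x ahead of the robot, y to its left, z up, the work surface at z = 0. Lengths are in m, angles in rad, forces in N, time in s.
With the tool pointing down it reaches from about 0.4 to 0.85 m from the base axis. Payload 4.5 kg.
Tool frame: the origin (TCP) lies at the very end of the fingers, on their centre line; the grasp point (between the pads) lies 19 mm behind it (robot.grip_point_offset is the distance from the TCP to the grasp point, in m); y points along the fingers, x is the direction in which the jaws open and shut, and the axes are right-handed (so a half turn about y gives the same grasp; the last joint's range is limited). The gripper opens to 88 mm and grips with 3 to 60 N. Pads are 18 mm wide; open, the fingers measure 123 mm over their backs; the gripper's body (75 mm by 187 mm) begins 45 mm behind the grasp point.
Start: joints at [1.283, 0.689, -0.195, 1.565, 0.157, 0.902, -0.215], TCP at [0.198, -0.593, 0.239] pointing down, gripper open.
Joint ranges: [-3.01, 3.01], [-0.46, 2.08], [-1.47, 1.51], [0.13, 2.56], [-1, 4.14], [0.04, 2.09], [-2.66, 2.66]. Speed limits (rad/s): [2.57, 2.57, 3.14, 3.14, 3.14, 3.14, 3.14].

### API

Orientations are given as a unit quaternion [x, y, z, w].
In Python, from rig import robot gives the robot as it stands.
- The arm moves only by the tool arm_command, never from a script. Its argument "commands" is a list of rows, each a list of 3 entries, a list of its own where there are three numbers: the shift along the world's x, y, z in m, then the turn about the world's z in degrees, then the opening, from -1 (shut) to 1 (fully open), so that 0 is half open. A call has exactly 8 rows; each row is the pose to reach, as a shift and turn from the pose measured when the call began; what a row does not reach only later rows make up. A row lasts 1/12 s, in which the tool goes at most 41.7 mm and 7.16 degrees, less where a joint would pass 70% of its speed; a pose out of reach is approached as far as the arm can. A call with a gripper value outside its range is refused whole. The fingers move at their own pace and stop on an object; "force" is the grip in N (left out, the last holds). Time passes only in rows, so rows that repeat a pose let the fingers close, or fill a call up. It gives the time, the measured TCP pose, the force and the opening at its end, in the units of the state.
- robot.observe(): the state, without advancing time (a new reading comes with each control period).
- robot.get_image(name): name is "side" or "top"; returns a dict with "pixels" (420x560x3 uint8, blue, green, red), "vfov" (degrees; the focal length in pixels is half the picture's height over the tangent of half this angle, whatever the lens; pixels are square), "cx", "cy" (the principal point, pixels), "R" (3x3) and "t" (3): a world point X has camera coordinates R X + t. Camera axes: x right, y down, z forward; pixel columns grow to the right and rows downward; lengths in m; the calibration is good to about 2 mm. A picture is of the moment at which its call begins. There is no depth.
- robot.hand_in(): hands the job in, once; it reports no verdict.
Trained networks look in a picture, given as the dict that the camera call returned (one of the last four; its "shot" number tells which), for a name from the list of things; names that differ only in an ending like _2 or _b are one class to them, and where a whole thing is asked for, a point or a joint stands for the part that bears it (a point fixed in the world has none). Each returns a list of dicts, best first, with "conf" (0 to 1); they miss things now and then, are a little off and sometimes report something else, mostly with a low value. They report only what shows in the picture. A call takes as long as a camera call. They do not tell look-alikes from the thing itself.
- robot.boxes_of(picture, target): "box" ([centre column, centre row, width, height] as shares, 0 to 1, of the picture: columns of its width, rows of its height, round what is visible of it).
- robot.regions_of(picture, target): "mask" (420x560 bool, what is visible of it) and "box" ([centre column, centre row, width, height] as shares, 0 to 1, of the picture: columns of its width, rows of its height, round what is visible of it).
The state is a dict: "time": time; "qpos": joint angles; "qd": joint speeds; "joint_efforts": joint torques, N m; "eef_pos": TCP position; "ee_rot": TCP orientation; "ft_force": force on the tool from outside, world axes, zero at the start; "wrist_torque": the same for the moment, N m; "grip_width": finger opening in m.
Only numpy, scipy, OpenCV 4.12 (cv2) and the standard library are available. Lean on these libraries where they do the work, as an engineer would, in place of code of your own. Each camera call takes 0.05 s, during which the arm holds its last target.

### The job

Using the orange mallet and not the hand, knock the brass pin of the green fixture fully home before you move the cover, then put the mallet down on the table well clear of the fixture. Take the aluminium jig cover by its handle, touch it down on the fixture a finger's width (10 to 20 mm) short of the pin and slide it across, square with the fixture, until the hidden hole in its underside drops over the pin. Press it down flush on the steel seat against the red sprung pads and finish while still holding it pressed down, leaving the other gauges and tools where they are.

Things in the scene. Friction and masses are not known exactly. Their poses are not given: they have to be found in the camera images.
- seat (a point): Centre of the steel seat face on top of the fixture, 40 mm above the table: a fixed green base 150 x 120 mm (x by y, 40 mm high, with a 12 mm high foot sticking 20 mm out at both x ends) with a steel top. x along the 150 mm side, z up. The brass pin rises out of this point. Two red sprung pads (each 70 mm along x, 14 mm across y, centred 36 mm to either side in y) stand 5 mm above the seat. May be turned up to 0.35 rad.
- pin (a joint): How far the brass roll pin has been driven down, m: 0 stands up 22 mm above the seat, 0.012 fully home (10 mm above the seat). Starts between 0 and 0.003. It is a tight fit: a steady 7 N or more moves it, and it stays where it is left. At the end of its travel it stops hard.
- pin_top (a point): Centre of the top of the brass pin, 12 mm in diameter with a rounded edge, vertical; moves down with it.
- lift_pads (a joint): How far the two red sprung pads (they move as one) are pressed down, m: 0 up, 5 mm above the seat; 0.005 level with the seat. The springs push up with 9 N at 0 and 15 N at 0.005, more than the cover weighs, so the cover must be held down.
- mallet_grip (a point): Grip point on the mallet's light wooden handle, half-way up it, 45 mm from the axis of the head. The handle is 18 mm wide, 22 mm high, 132 mm long from the head's axis and level, its middle 30 mm above the table. The mallet stands on one black face of its head; z up, x from the grip towards the head. Mallet about 240 g.
- mallet_head (a point): Centre of the mallet's head: an upright orange cylinder with two black round faces, 36 mm in diameter and 60 mm tall, so its striking face is 30 mm below this point. Same axes as mallet_grip.
- cover_grip (a point): Middle of the black bridge handle of the aluminium jig cover, the bar 90 mm long along the cover's x, 18 mm wide, 22 mm high, its middle 47 mm above the cover's underside. The plate is 120 x 90 x 18 mm (x by y by z), z up; the free gap between the plate and the bar is 18 mm. Cover about 400 g (280 to 560 g). The cover may go on either way round.
- cover_hole (a point): Centre of the mouth of the blind hole in the cover's underside, in the middle of the plate and straight below cover_grip: 15 mm in diameter, 13 mm deep, chamfered, hidden from above. Lies in the plane of the underside.
- fixture: The green fixture; origin at the table under its centre, 40 mm below point seat, same axes.
- ring_gauge: Bystander, leave alone: loose steel ring gauge 64 mm across, 22 mm high; origin under its centre.
- vblock: Bystander: loose dark steel V-block 70 x 50 x 44 mm; origin under its centre.
- plug_gauge: Bystander: loose plug gauge standing upright, 28 mm across, 100 mm high, blue on top; origin under its centre.
- screwdriver: Bystander: loose screwdriver lying on the table to the robot's left; origin under its middle.
- cleaner: Bystander: loose blue bottle, 60 mm across, 160 mm high; origin under its centre.
Mind the look-alikes: they are no part of the job. Of the things like the part that bears mallet_grip, leave any that is pink, purple or turquoise; of the rest the larger one is meant.

How it is judged:
On the way, in this order (a step that is already met when the one before it is completed fails the run):
1. the pin is home (within 1.5 mm) while the cover has not been moved yet (30 mm) (value of joint pin above 0.0105 m and distance of cover_grip from where it was at the start of the episode below 0.03 m), for 0.1 s.
2. the mallet is down on the table, clear of the fixture, and let go (height (world z) of mallet_head below 0.045 m and horizontal distance between mallet_head and seat above 0.12 m and contact force between the fingers and mallet below 0.2 N), for 0.2 s.
3. the cover touches the fixture with its hole 6 to 50 mm off the pin ((contact force between cover and pin above 0.5 N or contact force between cover and lift_pads above 0.5 N or contact force between cover and fixture above 0.5 N) and horizontal distance between cover_hole and pin_top between 0.006 and 0.05 m), for 0.05 s.
4. the cover has dropped over the pin (horizontal distance between cover_hole and pin_top below 0.003 m and z of cover_hole in the frame of seat below 0.007 m), for 0.1 s.
At the end, for the whole second after the job is handed in: Pin home within 1.5 mm; cover hole within 3 mm of the pin axis, underside within 1.8 mm of the seat, level (0.04 rad), square either way round (0.14 rad), pads down 3.5 mm or more, fingers still on the cover; mallet free on the table, over 120 mm from the pin (all of step 2 and value of joint pin above 0.0105 m and value of joint lift_pads above 0.0035 m and horizontal distance between cover_hole and pin_top below 0.003 m and z of cover_hole in the frame of seat below 0.0018 m and angle between cover_grip's own z axis and vertical below 0.04 rad and angle between the x axis of cover_grip and the x axis of seat, either way round below 0.14 rad and contact force between the fingers and cover above 1 N and contact force between mallet and cover below 0.1 N); the arm keeps its last pose, push and grip.
It fails at once if the pin is pushed by the hand (contact force between any of the fingers, the arm and pin above 1 N).
It fails at once if a bystander is pushed more than 40 mm away (distance of any of ring_gauge, vblock, plug_gauge, screwdriver, cleaner from where it was at the start of the episode above 0.04 m).
It also fails if it takes over 67 s, if anything falls off the work surface, if the arm or the gripper's body presses on something with over 40 N, if the wrist force passes 120 N, or if a joint passes its speed limit or range.

## Working session

There is one attempt and no reset: what is moved stays moved. The work goes in short steps, Python scripts to look and compute and a tool call to move; the robot and the scene stay as the last step left them, time stands still between calls to the robot, and variables do not carry over. Pictures are saved under pics/ and viewed, and the job is handed in when it is done.

Besides the shell and the picture viewer there is one more tool, called after "Request:" by a JSON object that holds its "fn" and its "kwargs", one argument or row to a line. arm_command: Moves the arm, as the interface text tells. Its arguments: {"type":"object","properties":{"commands":{"type":"array","items":{"type":"array"}},"force":{"type":"number"}},"required":["commands"]}

```bash
ls; mkdir -p pics; python3 - <<'E'
from rig import robot
import cv2
s=robot.observe(); print({k:s[k] for k in s})
for n in ("top","side"):
    p=robot.get_image(n); cv2.imwrite(f"pics/{n}0.png",p["pixels"]); print(n,p["vfov"],p["cx"],p["cy"],p["R"],p["t"],p["shot"])
    for t in ("fixture","mallet_head","cover_grip","pin","ring_gauge","vblock","plug_gauge","screwdriver","cleaner"):
        print(t,[(round(b["conf"],2),[round(float(v)*m) for v,m in zip(b["box"],(560,420,560,420))]) for b in robot.boxes_of(p,t)])
E
```

```text
pics
{'time': 0.0, 'qpos': array([ 1.28281267,  0.68997574, -0.19450384,  1.56634769,  0.15731   ,
        0.90249621, -0.21510547]), 'qd': array([-2.79098359e-04,  9.09789694e-04, -1.25093217e-03,  4.94665880e-04,
        1.42809614e-05,  3.51897368e-05, -2.26271072e-03]), 'joint_efforts': array([ 4.13366270e-04, -5.27563512e+01, -1.26718361e+00, -1.53431332e+01,
       -5.27031580e-02,  6.52955277e-03,  1.64067160e-04]), 'eef_pos': array([ 0.1974063 , -0.59233717,  0.23791395]), 'ee_rot': array([-0.57332197,  0.41397585, -0.41286542,  0.57399308]), 'ft_force': array([ 0.65265793, -0.51665998,  0.08506382]), 'wrist_torque': array([-0.05554058, -0.01506028,  0.00509329]), 'grip_width': 0.0879459401931664}
top 50.74320856125183 284.7287113703872 214.48185818576553 [[-0.09922382 -0.9950611  -0.00283445]
 [-0.97159056  0.09749771 -0.21565247]
 [ 0.21486373 -0.01864394 -0.97646607]] [0.10720481 0.45318721 1.00161434] 1
fixture [(0.87, [311, 191, 52, 75]), (0.59, [312, 187, 34, 29])]
mallet_head [(0.87, [148, 328, 52, 58]), (0.85, [185, 260, 20, 67]), (0.82, [387, 270, 64, 19]), (0.8, [18
[... 286 characters left out ...]
(0.63, [430, 187, 47, 49])]
side 53.30490471362956 280.86124594152494 211.3883890704101 [[-0.73833172 -0.67442211  0.00459267]
 [-0.46483723  0.50392863 -0.72799883]
 [ 0.48866413 -0.53963947 -0.68556299]] [0.38475864 0.22897567 1.10991868] 2
fixture [(0.81, [278, 203, 53, 46])]
mallet_head [(0.92, [242, 279, 43, 39]), (0.85, [259, 343, 21, 62]), (0.81, [365, 205, 34, 34]), (0.66, [198, 250, 36, 23]), (0.5, [250, 249, 21, 38])]
cover_grip [(0.79, [342, 165, 45, 30])]
pin []
ring_gauge [(0.81, [204, 193, 19, 15])]
vblock []
plug_gauge [(0.55, [305, 138, 6, 26])]
screwdriver [(0.64, [167, 293, 56, 45])]
cleaner [(0.68, [204, 194, 19, 15]), (0.6, [179, 211, 22, 51]), (0.41, [280, 196, 35, 27])]
```

View pics/top0.png

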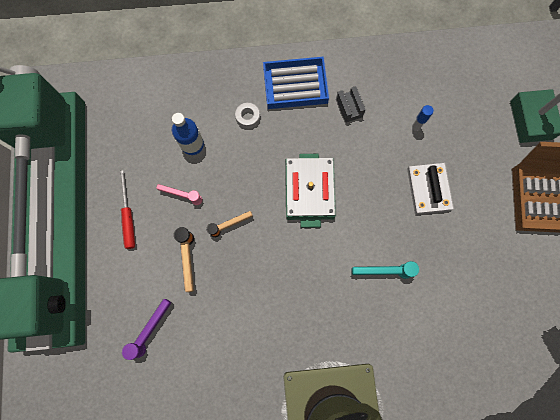

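View pics/side0.png

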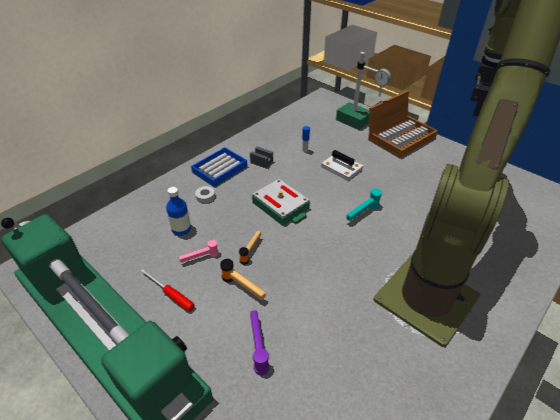

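Top view: orange-headed mallets are at (185,260), the larger, and (230,223), the smaller. The pink (180,193), purple (150,328) and turquoise (387,270) ones are excluded. The fixture is at (311,188) and the cover at (431,188). I'll confirm the large orange mallet in an enlarged crop.

```bash
cat > h.py <<'E'
import numpy as np, cv2
def K(p):
    f=p["pixels"].shape[0]/2/np.tan(np.radians(p["vfov"])/2); return f
def ray(p,u,v):
    R=np.array(p["R"]);t=np.array(p["t"]);f=K(p)
    d=R.T@np.array([(u-p["cx"])/f,(v-p["cy"])/f,1.]); return -R.T@t,d
def onz(p,u,v,z):
    c,d=ray(p,u,v); return c+d*(z-c[2])/d[2]
def proj(p,X):
    X=np.atleast_2d(X); c=X@np.array(p["R"]).T+np.array(p["t"]); f=K(p)
    return np.c_[f*c[:,0]/c[:,2]+p["cx"],f*c[:,1]/c[:,2]+p["cy"]]
def tri(p1,a,p2,b):
    A=[];B=[]
    M=np.zeros((3,3));w=np.zeros(3)
    for p,(u,v) in((p1,a),(p2,b)):
        c,d=ray(p,u,v);d/=np.linalg.norm(d);P=np.eye(3)-np.outer(d,d);M+=P;w+=P@c
    return np.linalg.solve(M,w)
E
python3 - <<'E'
from rig import robot
import cv2,pickle,numpy as np
from h import *
P={}
for n in ("top","side"):
    p=robot.get_image(n);P[n]=p
    r=robot.regions_of(p,"mallet_head"); c=robot.regions_of(p,"cover_grip");f=robot.regions_of(p,"fixture")
    P[n+"_m"]=r;P[n+"_c"]=c;P[n+"_f"]=f
    print(n,[(x["conf"],np.round(np.array(x["box"])*[560,420,560,420])) for x in r])
pickle.dump(P,open("P.pkl","wb"))
a=P["top"]["pixels"]; b=P["side"]["pixels"]
def crop(im,u,v,w,h,s): return cv2.resize(im[v-h//2:v+h//2,u-w//2:u+w//2],None,fx=s,fy=s,interpolation=cv2.INTER_CUBIC)
A=np.vstack([np.hstack([crop(a,205,245,100,75,4),crop(b,245,270,100,75,4)]),np.hstack([crop(a,311,190,100,75,4),crop(a,431,188,100,75,4)])])
cv2.imwrite("pics/crop1.png",A)
E
```

```text
top [(0.91, array([179., 196.,  45.,  19.])), (0.71, array([185., 260.,  18.,  66.])), (0.65, array([227., 222.,  47.,  27.])), (0.57, array([386., 270.,  63.,  15.])), (0.56, array([147., 329.,  53.,  60.]))]
side [(0.91, array([242., 279.,  45.,  38.])), (0.71, array([198., 249.,  38.,  25.])), (0.58, array([260., 342.,  19.,  65.])), (0.54, array([252., 249.,  24.,  36.]))]
```

View pics/crop1.png

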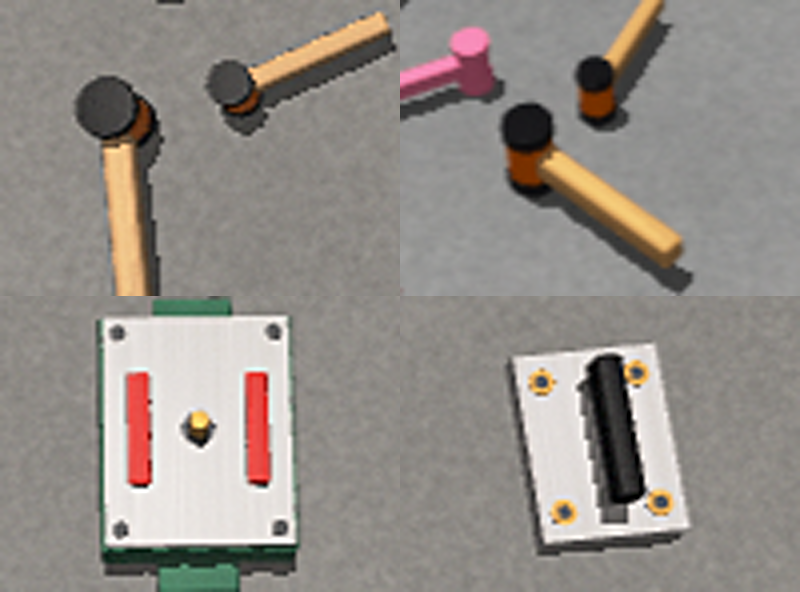

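```bash
cat > m.py <<'E'
from h import *
def blob(p,mask,uv):
    n,l,st,ce=cv2.connectedComponentsWithStats(mask.astype(np.uint8))
    k=l[int(uv[1]),int(uv[0])]
    if k==0: return None
    return l==k
def rect(p,m,z):
    v,u=np.nonzero(m); X=np.array([onz(p,a+.0,b+.0,z)[:2] for a,b in zip(u,v)]).astype(np.float32)
    r=cv2.minAreaRect(X*1000); return r
E
python3 - <<'E'
import pickle
from m import *
P=pickle.load(open("P.pkl","rb"))
for n,seeds in (("top",dict(fix=(318,200),cov=(418,190))),("side",dict(fix=(281,200),cov=(335,168)))):
    p=P[n];im=p["pixels"];h=cv2.cvtColor(im,cv2.COLOR_BGR2HSV)
    w=((h[...,2]>175)&(h[...,1]<40))
    for k,z in(("fix",.04),("cov",.018)):
        best=None
        for du in range(-14,15,2):
            for dv in range(-14,15,2):
                b=blob(p,w,(seeds[k][0]+du,seeds[k][1]+dv))
                if b is not None and (best is None or b.sum()>best.sum()): best=b
        print(n,k,best.sum(),rect(p,best,z))
    # brass, black heads, wood
    hh,ss,vv=h[...,0],h[...,1],h[...,2]
    roi=(slice(150,240),slice(240,360))
    br=(hh>15)&(hh<30)&(ss>140)&(vv>120)
    m=np.zeros_like(br);m[(slice(170,210),slice(295,330)) if n=="top" else (slice(180,215),slice(265,300))]=1
    v,u=np.nonzero(br&m);print("brass",u.mean(),v.mean(),u.min(),u.max(),v.min(),v.max(),len(u))
    q=(slice(225,300),slice(172,200)) if n=="top" else (slice(255,305),slice(218,270))
    m=np.zeros_like(br);m[q]=1
    wood=m&(hh>8)&(hh<25)&(ss>70)&(vv>185); 
    v,u=np.nonzero(wood);X=np.array([onz(p,a,b,.041)[:2] for a,b in zip(u,v)])
    print("wood",len(u),u.min(),u.max(),v.min(),v.max(),cv2.minAreaRect((X*1000).astype(np.float32)))
    blk=m&(vv<75)&(ss<60)
    n_,l,st,ce=cv2.connectedComponentsWithStats(blk.astype(np.uint8))
    for i in np.argsort(-st[1:,4])[:3]+1: print("blk",st[i],ce[i],onz(p,*ce[i],.06), cv2.minAreaRect((np.array([onz(p,a,b,.06)[:2] for b,a in zip(*np.nonzero(l==i))])*1000).astype(np.float32)))
E
```

```text
top fix 2199 ((527.81689453125, -7.474342346191406), (113.28616333007812, 143.8753204345703), 84.24729919433594)
top cov 1055 ((502.2156066894531, -305.8759460449219), (119.97416687011719, 90.27880859375), 0.20462994277477264)
brass 310.3636363636364 183.27272727272728 309 312 182 185 11
wood 315 181 191 244 290 ((361.520263671875, 303.6506042480469), (108.78534698486328, 15.75080394744873), 2.3897852897644043)
blk [174 227  17  16 166] [180.91566265 234.21686747] [0.43662689 0.30695572 0.06      ] ((436.31842041015625, 306.3220520019531), (33.1105842590332, 34.04710006713867), 57.89795684814453)
blk [189 238   8  58 161] [192.58385093 267.73913043] [0.35608905 0.28415263 0.06      ] ((359.6344299316406, 284.24365234375), (15.853038787841797, 130.6536407470703), 86.97627258300781)
blk [192 234   2   3   3] [192.66666667 235.        ] [0.43204922 0.27981438 0.06      ] ((432.2861022949219, 279.72796630859375), (5.360462665557861, 1.0250056982040405), 22.60032081604004)
side fix 737 ((529.2296142578125, -6.77154541015625), (112.88043212890625, 141.19227600097656), 84.98524475097656)
side cov 236 ((502.86614990234375, -305.8514404296875), (121.14816284179688, 88.59414672851562), 1.1525927782058716)
brass 280.5 191.5 280 281 191 192 4
wood 213 231 264 271 295 ((361.44024658203125, 306.34552001953125), (108.95800018310547, 16.197484970092773), 2.710075855255127)
blk [222 278  46  27 168] [246.51785714 291.64880952] [0.33067414 0.33654224 0.06      ] ((338.74560546875, 337.6488952636719), (140.11358642578125, 15.51677131652832), 6.931241512298584)
blk [220 259  13  11 118] [226.22881356 264.02542373] [0.43437929 0.31090665 0.06      ] ((434.816650390625, 310.9315185546875), (32.45954895019531, 34.24671936035156), 42.63237380981445)
blk [240 255  13  11  51] [247.43137255 261.17647059] [0.39993193 0.26585483 0.06      ] ((400.55218505859375, 262.63134765625), (39.60306167602539, 26.077747344970703), 85.16492462158203)
```

```bash
cat >> h.py <<'E'
from scipy.spatial.transform import Rotation as Ro
def st(s):
    R=Ro.from_quat(s["ee_rot"]).as_matrix()
    print("t %.2f tcp %s jawyaw %.2f tilt %.2f ft %s tq %s w %.4f q7 %.2f"%(s["time"],np.round(s["eef_pos"],4),np.degrees(np.arctan2(R[1,0],R[0,0])),np.degrees(np.arccos(min(1,-R[2,1]))),np.round(s["ft_force"],2),np.round(s["wrist_torque"],2),s["grip_width"],s["qpos"][6]))
E
python3 - <<'E'
import pickle
from h import *
from rig import robot
P=pickle.load(open("P.pkl","rb"));T,S=P["top"],P["side"]
print("pin",tri(T,(310.4,183.3),S,(280.5,191.5)))
print(proj(T,[.528,-.0072,.061]),proj(S,[.528,-.0072,.061]))
for n,u,v,z in(("plug base",419,131,0),("cleaner",192,150,0),("small mallet tip",252,213,.03),("smallhead",213,229,.04),("ring",247,114,.01),("pinkhead",195,196,.03),("vblock",350,103,.02)): print(n,onz(T,u,v,z))
st(robot.observe())
E
```

```text
pin [ 0.5293714  -0.00688296  0.05873863]
[[310.6556718  183.57841888]] [[280.87869978 191.09910006]]
plug base [ 0.65844362 -0.30799287  0.        ]
cleaner [ 6.65407935e-01  2.81150682e-01 -2.22044605e-16]
small mallet tip [0.47749014 0.13968459 0.03      ]
smallhead [0.44555421 0.23475371 0.04      ]
ring [0.7459415  0.13176386 0.01      ]
pinkhead [0.53382325 0.27473121 0.03      ]
vblock [ 0.74493749 -0.13616331  0.02      ]
t 1.40 tcp [ 0.1977 -0.5929  0.2387] jawyaw -71.56 tilt 0.00 ft [ 0.15  0.9  -1.01] tq [ 0.04 -0.   -0.01] w 0.0880 q7 -0.22
```

Request:
{"fn": "arm_command", "kwargs": {
  "commands": [
    [[0.04,0.04,0],-7,0],
    [[0.07,0.07,0],-14,0],
    [[0.1,0.1,0],-16,0],
    [[0.13,0.13,0],-16,0],
    [[0.16,0.16,0],-16,0],
    [[0.19,0.19,0],-16,0],
    [[0.22,0.22,0],-16,0],
    [[0.25,0.25,0],-16,0]
  ],
  "force": 60
}}

```text
time: 2.07
eef_pos: [0.4346, -0.3556, 0.2389]
ee_rot: [0.511, -0.489, 0.489, -0.511]
ft_force: [1.2, 0.8, 0.4]
grip_width: 0.044
```

Request:
{"fn": "arm_command", "kwargs": {
  "commands": [
    [[0,0.04,0],0,0],
    [[0,0.08,0],0,0],
    [[0,0.12,0],0,0],
    [[0,0.16,0],0,0],
    [[0,0.2,0],0,0],
    [[0,0.24,0],0,0],
    [[0,0.28,0],0,0],
    [[0,0.32,0],0,0]
  ]
}}

```text
time: 2.73
eef_pos: [0.4346, -0.0338, 0.2392]
ee_rot: [-0.51, 0.489, -0.49, 0.511]
ft_force: [1.1, 0.7, 0.4]
grip_width: 0.044
```

```bash
python3 -c "
from h import *
from rig import robot
st(robot.observe())"
```

```text
t 2.73 tcp [ 0.4346 -0.0338  0.2392] jawyaw -87.58 tilt 0.06 ft [1.06 0.74 0.41] tq [ 0.07 -0.04  0.02] w 0.0440 q7 -1.60
```

Request:
{"fn": "arm_command", "kwargs": {
  "commands": [
    [[-0.005,0.04,0],0,0],
    [[-0.01,0.08,0],0,0],
    [[-0.015,0.12,0],0,0],
    [[-0.02,0.16,0],0,0],
    [[-0.025,0.2,0],0,0],
    [[-0.03,0.24,-0.01],0,0],
    [[-0.034,0.28,-0.02],0,0],
    [[-0.0346,0.32,-0.03],0,0]
  ]
}}

```text
time: 3.4
eef_pos: [0.3989, 0.2884, 0.2091]
ee_rot: [-0.51, 0.489, -0.489, 0.511]
ft_force: [1.0, 0.5, 0.1]
grip_width: 0.044
```

Request:
{"fn": "arm_command", "kwargs": {
  "commands": [
    [[0,0.02,-0.03],0,0],
    [[0,0.02,-0.06],0,0],
    [[0,0.02,-0.09],0,0],
    [[0,0.02,-0.12],0,0],
    [[0,0.02,-0.12],0,0],
    [[0,0.02,-0.12],0,0],
    [[0,0.02,-0.12],0,0],
    [[0,0.02,-0.12],0,0]
  ]
}}

```text
time: 4.07
eef_pos: [0.4001, 0.3092, 0.091]
ee_rot: [-0.509, 0.489, -0.49, 0.512]
ft_force: [-0.1, -0.8, 0.0]
grip_width: 0.0439
```

```bash
python3 - <<'E'
from h import *
from rig import robot
st(robot.observe())
p=robot.get_image("side");cv2.imwrite("pics/s1.png",cv2.resize(p["pixels"][200:330,150:350],None,fx=4,fy=4,interpolation=2)[:,:800])
E
```

```text
t 4.07 tcp [0.4001 0.3092 0.091 ] jawyaw -87.54 tilt 0.27 ft [-0.09 -0.8   0.02] tq [ 0.01 -0.03  0.03] w 0.0439 q7 -2.27
```

View pics/s1.png

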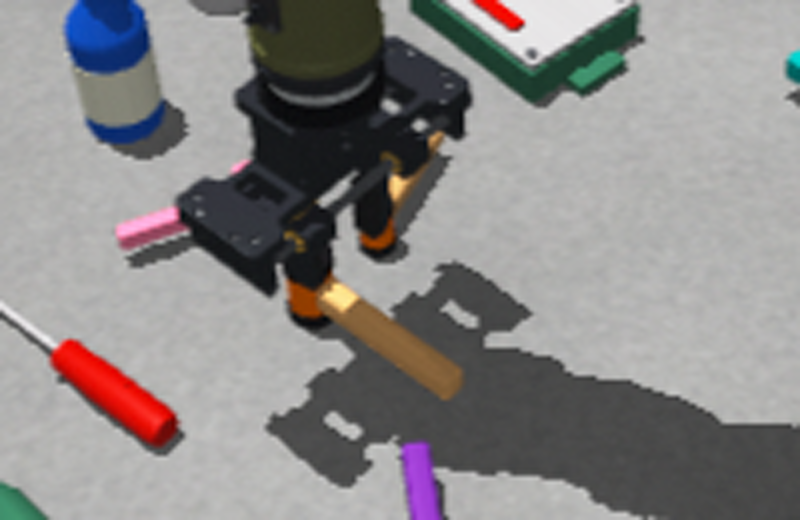

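The view shows the open fingers above the mallet handle, just behind the head. I'll descend and close.

Request:
{"fn": "arm_command", "kwargs": {
  "commands": [
    [[0,-0.002,-0.03],0,0],
    [[0,-0.003,-0.06],0,0],
    [[0,-0.003,-0.08],0,0],
    [[0,-0.003,-0.08],0,0],
    [[0,-0.003,-0.08],0,0],
    [[0,-0.003,-0.08],0,-0.6],
    [[0,-0.003,-0.08],0,-0.8],
    [[0,-0.003,-0.08],0,-1]
  ]
}}

```text
time: 4.78
eef_pos: [0.4009, 0.3068, 0.0125]
ee_rot: [-0.508, 0.489, -0.49, 0.513]
ft_force: [-0.8, -0.0, -0.4]
grip_width: 0.0262
```

Request:
{"fn": "arm_command", "kwargs": {
  "commands": [
    [[0,0,0],0,-1],
    [[0,0,0],0,-1],
    [[0,0,0],0,-1],
    [[0,0,0.02],0,-1],
    [[0,0,0.05],0,-1],
    [[0,0,0.08],0,-1],
    [[0,0,0.1],0,-1],
    [[0,0,0.1],0,-1]
  ]
}}

```text
time: 5.45
eef_pos: [0.4025, 0.3079, 0.1159]
ee_rot: [-0.506, 0.489, -0.49, 0.515]
ft_force: [0.2, -0.1, -2.5]
grip_width: 0.0175
```

```bash
python3 - <<'E'
from h import *
from rig import robot
st(robot.observe())
p=robot.get_image("side");cv2.imwrite("pics/s2.png",cv2.resize(p["pixels"][200:330,150:350],None,fx=4,fy=4,interpolation=2)[:,:800])
E
```

```text
t 5.45 tcp [0.4025 0.3079 0.1159] jawyaw -87.56 tilt 0.79 ft [ 0.18 -0.14 -2.51] tq [ 0.02  0.06 -0.02] w 0.0175 q7 -2.27
```

View pics/s2.png

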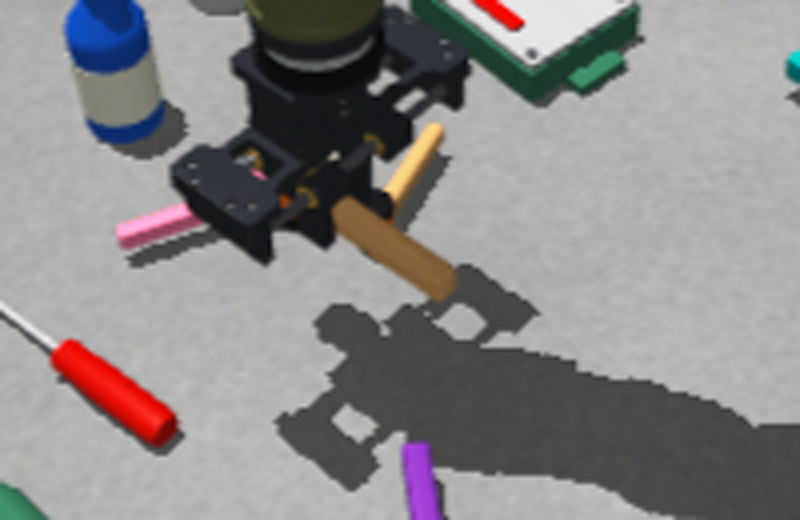

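Request:
{"fn": "arm_command", "kwargs": {
  "commands": [
    [[0.01,-0.035,0.01],0,-1],
    [[0.02,-0.075,0.02],0,-1],
    [[0.03,-0.115,0.02],0,-1],
    [[0.04,-0.155,0.02],0,-1],
    [[0.055,-0.195,0.02],0,-1],
    [[0.065,-0.235,0.02],0,-1],
    [[0.08,-0.275,0.02],0,-1],
    [[0.091,-0.31,0.02],0,-1]
  ]
}}

```text
time: 6.17
eef_pos: [0.4921, -0.0052, 0.1324]
ee_rot: [-0.507, 0.489, -0.489, 0.513]
ft_force: [1.3, 0.4, -2.3]
grip_width: 0.0174
```

```bash
python3 - <<'E'
from h import *
from rig import robot
st(robot.observe())
p=robot.get_image("side");a=p["pixels"][140:260,220:340]
q=robot.get_image("top");b=q["pixels"][130:250,250:370]
st(robot.observe())
cv2.imwrite("pics/s3.png",cv2.resize(np.hstack([a,b]),None,fx=3.3,fy=3.3,interpolation=2))
E
```

```text
t 6.17 tcp [ 0.4921 -0.0052  0.1324] jawyaw -87.61 tilt 0.51 ft [ 1.31  0.4  -2.25] tq [-0.03 -0.05  0.03] w 0.0174 q7 -1.79
t 6.27 tcp [ 0.4933 -0.0118  0.1325] jawyaw -88.36 tilt 0.45 ft [-0.03  0.18 -3.69] tq [ 0.02  0.13 -0.01] w 0.0175 q7 -1.79
```

View pics/s3.png

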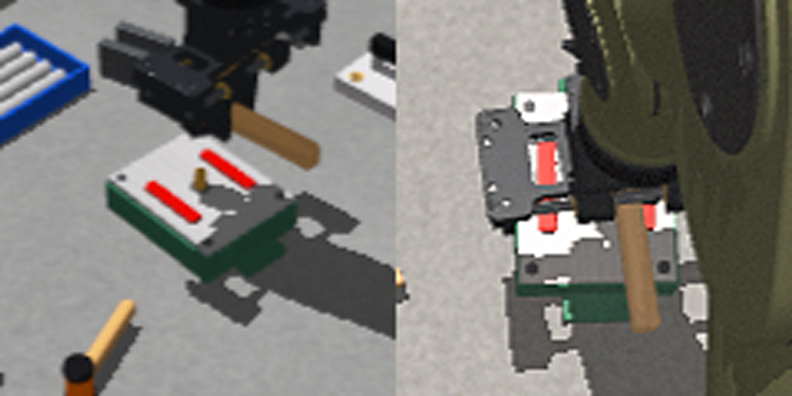

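The mallet is over the fixture. Its head is hidden behind the gripper, and the pin stands upright at side-crop (200,180). Next I'll descend to just above it.

Request:
{"fn": "arm_command", "kwargs": {
  "commands": [
    [[0,0.002,-0.02],0.5,-1],
    [[0,0.002,-0.04],0.5,-1],
    [[0,0.002,-0.05],0.5,-1],
    [[0,0.002,-0.05],0.5,-1],
    [[0,0.002,-0.05],0.5,-1],
    [[0,0.002,-0.05],0.5,-1],
    [[0,0.002,-0.05],0.5,-1],
    [[0,0.002,-0.05],0.5,-1]
  ]
}}

```text
time: 6.93
eef_pos: [0.4938, -0.0096, 0.0833]
ee_rot: [-0.507, 0.489, -0.492, 0.512]
ft_force: [1.2, -1.7, -2.7]
grip_width: 0.0175
```

```bash
python3 - <<'E'
from h import *
from rig import robot
st(robot.observe())
p=robot.get_image("side");a=p["pixels"][150:250,220:340]
cv2.imwrite("pics/s4.png",cv2.resize(a,None,fx=6,fy=6,interpolation=2))
E
```

```text
t 6.93 tcp [ 0.4938 -0.0096  0.0833] jawyaw -87.85 tilt 0.54 ft [ 1.19 -1.66 -2.74] tq [ 0.06  0.06 -0.04] w 0.0175 q7 -1.80
```

View pics/s4.png

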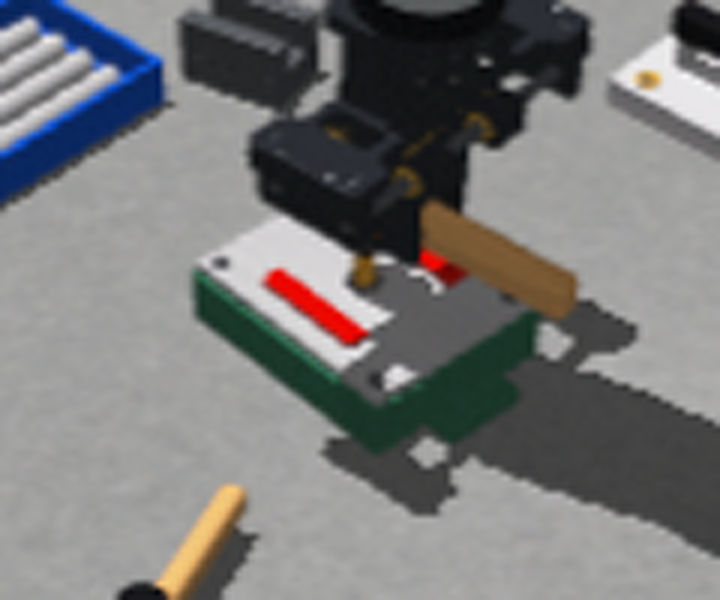

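Request:
{"fn": "arm_command", "kwargs": {
  "commands": [
    [[0,0.001,-0.004],0,-1],
    [[0,0.001,-0.008],0,-1],
    [[0,0.001,-0.012],0,-1],
    [[0,0.001,-0.014],0,-1],
    [[0,0.001,-0.016],0,-1],
    [[0,0.001,-0.018],0,-1],
    [[0,0.001,-0.018],0,-1],
    [[0,0.001,-0.018],0,-1]
  ]
}}

```text
time: 7.65
eef_pos: [0.494, -0.0085, 0.0651]
ee_rot: [-0.506, 0.489, -0.492, 0.512]
ft_force: [0.3, 0.4, 1.1]
grip_width: 0.0175
```

```bash
python3 - <<'E'
from h import *
from rig import robot
st(robot.observe())
p=robot.get_image("side");a=p["pixels"][150:250,220:340]
cv2.imwrite("pics/s5.png",cv2.resize(a,None,fx=6,fy=6,interpolation=2))
E
```

```text
t 7.65 tcp [ 0.494  -0.0085  0.0651] jawyaw -87.84 tilt 0.56 ft [0.26 0.35 1.14] tq [ 0.31 -0.02  0.05] w 0.0175 q7 -1.81
```

View pics/s5.png

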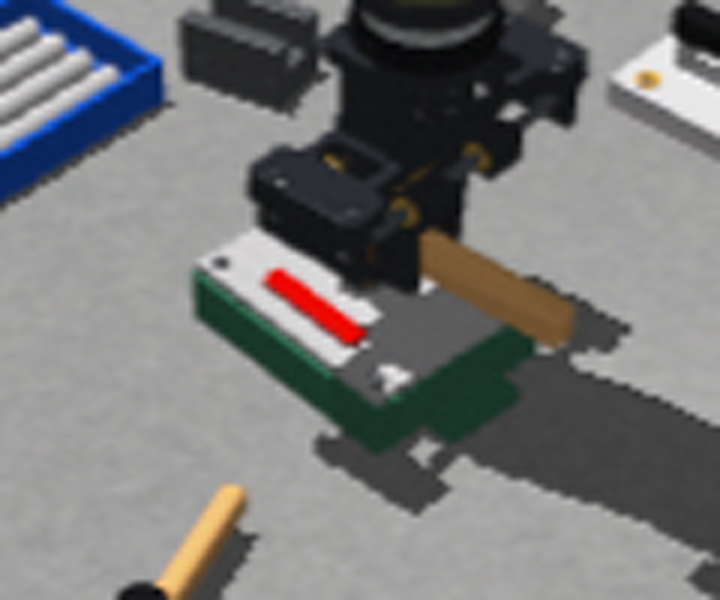

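Request:
{"fn": "arm_command", "kwargs": {
  "commands": [
    [[0,0,-0.002],0,-1],
    [[0,0,-0.003],0,-1],
    [[0,0,-0.004],0,-1],
    [[0,0,-0.005],0,-1],
    [[0,0,-0.006],0,-1],
    [[0,0,-0.006],0,-1],
    [[0,0,-0.006],0,-1],
    [[0,0,-0.006],0,-1]
  ]
}}

```text
time: 8.37
eef_pos: [0.4923, -0.0089, 0.0602]
ee_rot: [-0.507, 0.489, -0.492, 0.511]
ft_force: [-6.3, 1.4, 17.7]
grip_width: 0.0173
```

```bash
python3 - <<'E'
from h import *
from rig import robot
st(robot.observe())
p=robot.get_image("side");a=p["pixels"][150:250,220:340]
cv2.imwrite("pics/s6.png",cv2.resize(a,None,fx=6,fy=6,interpolation=2))
E
```

```text
t 8.37 tcp [ 0.4923 -0.0089  0.0602] jawyaw -87.84 tilt 0.43 ft [-6.32  1.36 17.66] tq [0.27 0.7  0.07] w 0.0173 q7 -1.81
```

View pics/s6.png

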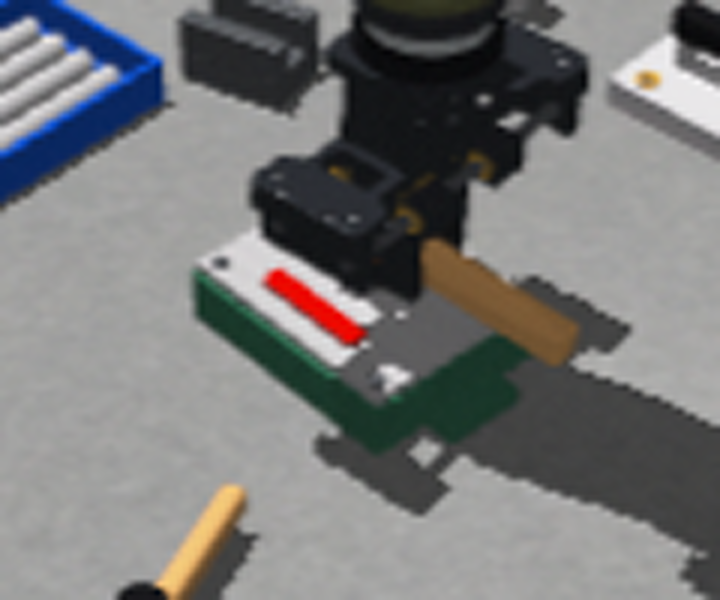

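Request:
{"fn": "arm_command", "kwargs": {
  "commands": [
    [[0.001,0,-0.001],0,-1],
    [[0.001,0,-0.002],0,-1],
    [[0.001,0,-0.002],0,-1],
    [[0.001,0,-0.002],0,-1],
    [[0.001,0,-0.002],0,-1],
    [[0.001,0,-0.002],0,-1],
    [[0.001,0,-0.002],0,-1],
    [[0.001,0,-0.002],0,-1]
  ]
}}

```text
time: 9.08
eef_pos: [0.4918, -0.009, 0.0594]
ee_rot: [-0.508, 0.489, -0.492, 0.511]
ft_force: [-5.3, -0.5, 17.9]
grip_width: 0.017
```

```bash
python3 - <<'E'
from h import *
from rig import robot
st(robot.observe())
E
```

```text
t 9.08 tcp [ 0.4918 -0.009   0.0594] jawyaw -87.84 tilt 0.32 ft [-5.25 -0.52 17.9 ] tq [ 0.32  0.64 -0.  ] w 0.0170 q7 -1.81
```

Request:
{"fn": "arm_command", "kwargs": {
  "commands": [
    [[0,0,0.02],0,-1],
    [[0,0,0.05],0,-1],
    [[0,0.02,0.07],0,-1],
    [[-0.01,0.06,0.08],0,-1],
    [[-0.02,0.1,0.08],0,-1],
    [[-0.03,0.14,0.08],0,-1],
    [[-0.04,0.16,0.08],0,-1],
    [[-0.04,0.16,0.08],0,-1]
  ]
}}

```text
time: 9.75
eef_pos: [0.4489, 0.1573, 0.1389]
ee_rot: [-0.51, 0.488, -0.488, 0.514]
ft_force: [-0.4, 0.4, -2.6]
grip_width: 0.0173
```

```bash
python3 - <<'E'
from h import *
from rig import robot
st(robot.observe())
p=robot.get_image("side");a=p["pixels"][130:290,180:340]
q=robot.get_image("top");b=q["pixels"][110:270,200:360]
st(robot.observe())
cv2.imwrite("pics/s7.png",cv2.resize(np.hstack([a,b]),None,fx=2.5,fy=2.5,interpolation=2))
cv2.imwrite("pics/s7b.png",cv2.resize(np.hstack([p["pixels"][175:225,250:310],q["pixels"][160:210,285:345]]),None,fx=6.5,fy=6.5,interpolation=2))
for n,pp in(("top",q),("side",p)):
  for z in(.05,.053,.056,.062):print(n,z,proj(pp,[.529,-.007,z]))
E
```

```text
t 9.75 tcp [0.4489 0.1573 0.1389] jawyaw -87.24 tilt 0.29 ft [-0.41  0.42 -2.61] tq [-0.03  0.08 -0.03] w 0.0173 q7 -2.05
t 9.85 tcp [0.4509 0.1515 0.1389] jawyaw -87.70 tilt 0.23 ft [-0.52 -0.11 -4.15] tq [-0.03  0.03 -0.03] w 0.0171 q7 -2.05
top 0.05 [[310.27856292 184.48534427]]
top 0.053 [[310.34538928 184.13338731]]
top 0.056 [[310.41258474 183.77948637]]
top 0.062 [[310.54809528 183.0657877 ]]
side 0.05 [[280.58972008 193.60969395]]
side 0.053 [[280.59361741 192.89827736]]
side 0.056 [[280.59752677 192.1846668 ]]
side 0.062 [[280.60538177 190.75082307]]
```

View pics/s7.png

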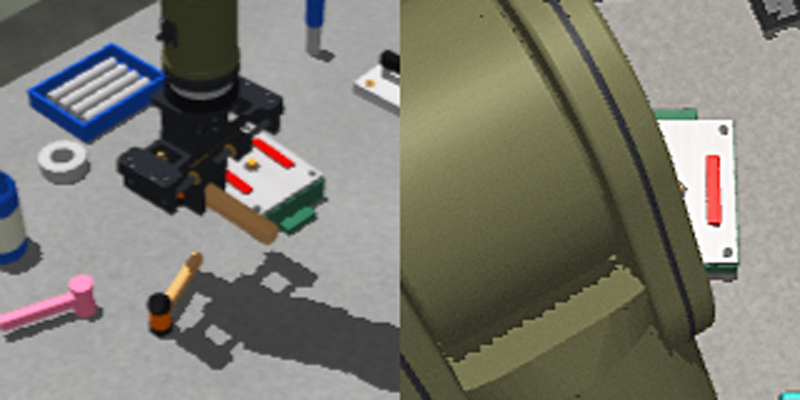

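View pics/s7b.png

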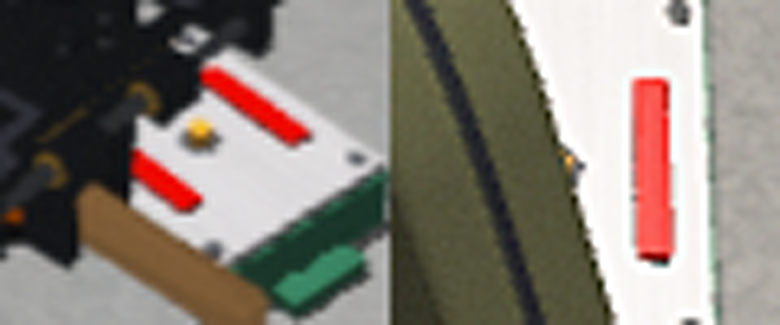

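```bash
python3 - <<'E'
from h import *
from rig import robot
import pickle
p=robot.get_image("side");o=pickle.load(open("P.pkl","rb"))["side"]
a=np.hstack([o["pixels"][180:206,266:296],p["pixels"][180:206,266:296]])
cv2.imwrite("pics/s8.png",cv2.resize(a,None,fx=12,fy=12,interpolation=0))
st(robot.observe())
print(proj(p,np.array([[.529,-.007,z] for z in(.04,.05,.0515,.061)])))
E
```

```text
t 9.90 tcp [0.4515 0.15   0.1389] jawyaw -87.86 tilt 0.26 ft [-0.68 -0.53 -2.28] tq [-0.02  0.09 -0.03] w 0.0174 q7 -2.05
[[280.57681505 195.96536656]
 [280.58972008 193.60969395]
 [280.59166725 193.25425927]
 [280.60406923 190.99041276]]
```

View pics/s8.png

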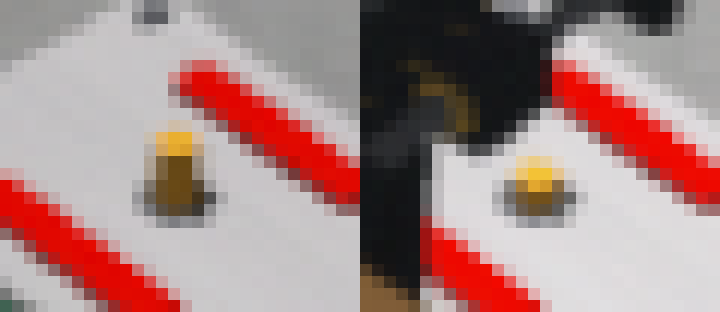

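Pin top dropped about 2.7 px in the side view (≈11.5 mm), and the push hit a hard stop at 20 N, so the pin is home. Now the mallet goes back to its old spot.

Request:
{"fn": "arm_command", "kwargs": {
  "commands": [
    [[-0.01,0.03,0],0,-1],
    [[-0.02,0.07,0],0,-1],
    [[-0.035,0.11,-0.01],0,-1],
    [[-0.05,0.145,-0.03],0,-1],
    [[-0.05,0.157,-0.06],0,-1],
    [[-0.05,0.157,-0.09],0,-1],
    [[-0.05,0.157,-0.11],0,-1],
    [[-0.05,0.157,-0.11],0,-1]
  ]
}}

```text
time: 10.57
eef_pos: [0.4006, 0.3041, 0.0253]
ee_rot: [0.51, -0.49, 0.493, -0.507]
ft_force: [0.8, -0.2, -2.8]
grip_width: 0.0175
```

```bash
python3 - <<'E'
from h import *
from rig import robot
st(robot.observe())
p=robot.get_image("side");cv2.imwrite("pics/s9.png",cv2.resize(p["pixels"][200:330,150:350],None,fx=4,fy=4,interpolation=2)[:,:800])
st(robot.observe())
E
```

```text
t 10.57 tcp [0.4006 0.3041 0.0253] jawyaw -87.98 tilt 0.36 ft [ 0.76 -0.21 -2.84] tq [-0.02  0.06  0.01] w 0.0175 q7 -2.29
t 10.62 tcp [0.4014 0.3044 0.0272] jawyaw -88.02 tilt 0.30 ft [ 0.76 -0.15 -2.44] tq [-0.    0.02  0.02] w 0.0173 q7 -2.29
```

View pics/s9.png

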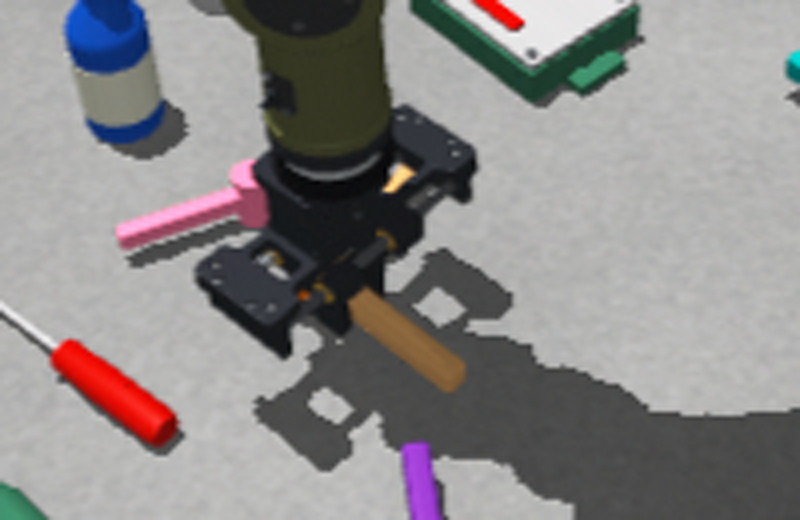

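Request:
{"fn": "arm_command", "kwargs": {
  "commands": [
    [[0,0,-0.004],0,-1],
    [[0,0,-0.008],0,-1],
    [[0,0,-0.012],0,-1],
    [[0,0,-0.014],0,-1],
    [[0,0,-0.015],0,-1],
    [[0,0,-0.015],0,-1],
    [[0,0,-0.015],0,-1],
    [[0,0,-0.015],0,-1]
  ]
}}

```text
time: 11.28
eef_pos: [0.4015, 0.3045, 0.0125]
ee_rot: [0.509, -0.49, 0.493, -0.508]
ft_force: [-0.0, 0.4, -2.6]
grip_width: 0.0173
```

```bash
python3 - <<'E'
from h import *
from rig import robot
st(robot.observe())
E
```

```text
t 11.28 tcp [0.4015 0.3045 0.0125] jawyaw -88.01 tilt 0.29 ft [-0.01  0.4  -2.62] tq [ 0.04  0.09 -0.04] w 0.0173 q7 -2.29
```

Request:
{"fn": "arm_command", "kwargs": {
  "commands": [
    [[0,0,-0.002],0,-1],
    [[0,0,-0.003],0,-1],
    [[0,0,-0.003],0,-1],
    [[0,0,-0.003],0,-1],
    [[0,0,-0.003],0,-0.5],
    [[0,0,-0.003],0,-0.3],
    [[0,0,-0.003],0,-0.1],
    [[0,0,-0.003],0,0]
  ]
}}

```text
time: 11.95
eef_pos: [0.4017, 0.3046, 0.0094]
ee_rot: [0.509, -0.49, 0.493, -0.508]
ft_force: [-0.2, -0.9, -0.9]
grip_width: 0.0397
```

Request:
{"fn": "arm_command", "kwargs": {
  "commands": [
    [[0,0,0],0,0],
    [[0,0,0],0,0],
    [[0,0,0.03],0,0],
    [[0,0,0.06],0,0],
    [[0,0,0.1],0,0],
    [[0,0,0.13],0,0],
    [[0,-0.03,0.16],0,0],
    [[0,-0.06,0.18],0,0]
  ]
}}

```text
time: 12.62
eef_pos: [0.4023, 0.2462, 0.1917]
ee_rot: [-0.508, 0.489, -0.492, 0.511]
ft_force: [0.3, -1.6, -0.1]
grip_width: 0.0441
```

```bash
python3 - <<'E'
from h import *
from rig import robot
st(robot.observe())
p=robot.get_image("side");cv2.imwrite("pics/s10.png",cv2.resize(p["pixels"][200:330,150:350],None,fx=4,fy=4,interpolation=2)[:,:800])
st(robot.observe())
E
```

```text
t 12.62 tcp [0.4023 0.2462 0.1917] jawyaw -87.79 tilt 0.33 ft [ 0.34 -1.61 -0.07] tq [-0.02 -0.04 -0.04] w 0.0441 q7 -2.21
t 12.67 tcp [0.403  0.2373 0.1939] jawyaw -88.38 tilt 0.55 ft [-0.84 -6.24  1.25] tq [-0.38  0.07 -0.02] w 0.0438 q7 -2.20
```

View pics/s10.png

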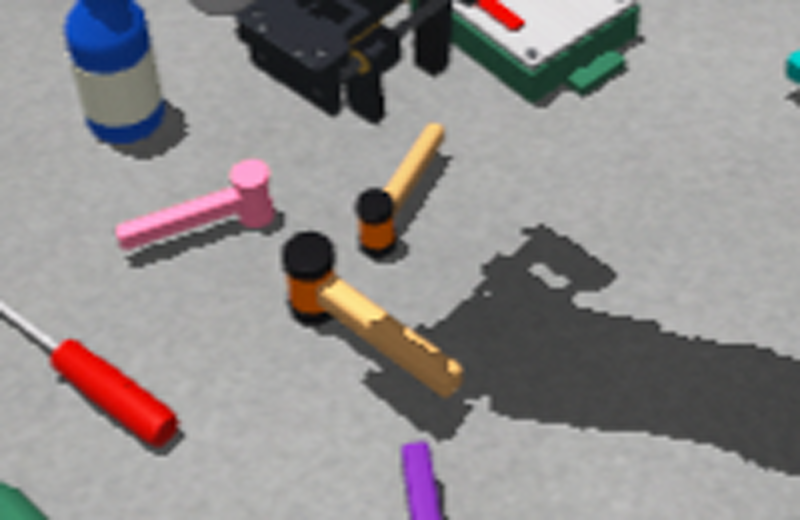

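The mallet stands on its head at side-crop (310,280), near its old spot, with the gripper clear of it. Moving on to the cover.

Request:
{"fn": "arm_command", "kwargs": {
  "commands": [
    [[0.01,-0.035,0],-1,0],
    [[0.02,-0.075,0],-1,0],
    [[0.03,-0.115,0],-1,0],
    [[0.04,-0.155,0],-1,0],
    [[0.05,-0.195,0],-1,0],
    [[0.06,-0.235,0],-1,0],
    [[0.07,-0.275,0],-1,0],
    [[0.08,-0.315,0],-1,0]
  ]
}}

```text
time: 13.33
eef_pos: [0.4828, -0.0798, 0.1936]
ee_rot: [0.503, -0.494, 0.501, -0.502]
ft_force: [-0.7, 0.4, -0.2]
grip_width: 0.0443
```

Request:
{"fn": "arm_command", "kwargs": {
  "commands": [
    [[0.005,-0.04,0],0,0],
    [[0.01,-0.08,0],0,0],
    [[0.015,-0.12,-0.01],0,0],
    [[0.02,-0.16,-0.02],0,0],
    [[0.02,-0.2,-0.04],0,0],
    [[0.02,-0.225,-0.06],0,0],
    [[0.02,-0.225,-0.08],0,0],
    [[0.02,-0.225,-0.08],0,0]
  ]
}}

```text
time: 14.0
eef_pos: [0.4993, -0.3061, 0.1095]
ee_rot: [0.503, -0.498, 0.499, -0.5]
ft_force: [-1.1, 1.2, 0.4]
grip_width: 0.0444
```

```bash
python3 - <<'E'
from h import *
from rig import robot
import pickle
from m import rect
st(robot.observe())
p=robot.get_image("side");cv2.imwrite("pics/s11.png",cv2.resize(p["pixels"][100:230,260:440],None,fx=4,fy=4,interpolation=2))
st(robot.observe())
# bar measure from initial pictures
P=pickle.load(open("P.pkl","rb"))
for n,roi in(("top",(slice(160,208),slice(418,450))),("side",(slice(145,178),slice(325,360)))):
    p=P[n];m=np.zeros((420,560),bool);m[roi]=p["pixels"][roi].max(2)<45
    k,l,s,c=cv2.connectedComponentsWithStats(m.astype(np.uint8));i=1+np.argmax(s[1:,4])
    print(n,s[i],rect(p,l==i,.052))
E
```

```text
t 14.00 tcp [ 0.4993 -0.3061  0.1095] jawyaw -89.65 tilt 0.30 ft [-1.13  1.18  0.43] tq [ 0.08  0.07 -0.01] w 0.0444 q7 -1.27
t 14.05 tcp [ 0.5008 -0.3043  0.1114] jawyaw -89.48 tilt 0.27 ft [0.95 0.87 0.54] tq [ 0.05 -0.02  0.01] w 0.0443 q7 -1.27
top [428 166  14  37 211] ((500.3150329589844, -303.42828369140625), (90.2854995727539, 21.44034767150879), 0.30812036991119385)
side [332 150  22  16 146] ((498.6881408691406, -298.64794921875), (34.159881591796875, 96.6490478515625), 89.39788055419922)
```

View pics/s11.png

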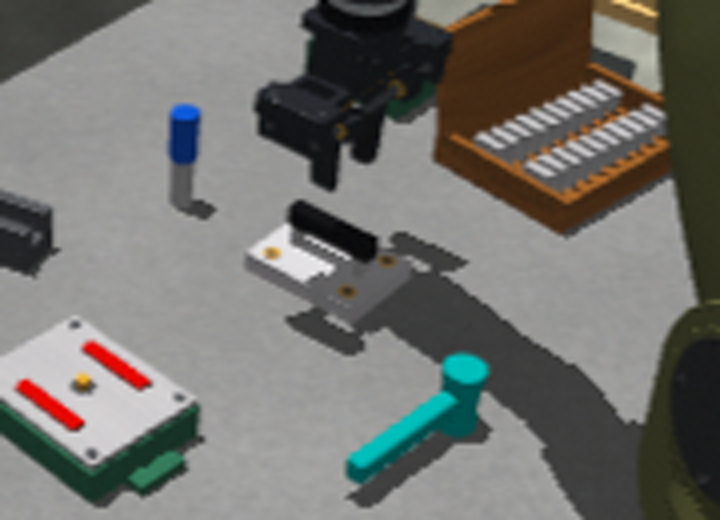

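The open fingers are over the black bar, aligned with it. I'll descend and grip.

Request:
{"fn": "arm_command", "kwargs": {
  "commands": [
    [[0.001,-0.001,-0.03],0,0],
    [[0.001,-0.001,-0.06],0,0],
    [[0.001,-0.001,-0.083],0,0],
    [[0.001,-0.001,-0.083],0,0],
    [[0.001,-0.001,-0.083],0,0],
    [[0.001,-0.001,-0.083],0,-0.6],
    [[0.001,-0.001,-0.083],0,-1],
    [[0.001,-0.001,-0.083],0,-1]
  ]
}}

```text
time: 14.72
eef_pos: [0.5031, -0.3056, 0.0303]
ee_rot: [0.503, -0.495, 0.5, -0.502]
ft_force: [-0.6, 0.1, 0.2]
grip_width: 0.0261
```

Request:
{"fn": "arm_command", "kwargs": {
  "commands": [
    [[0,0,0],0,-1],
    [[0,0,0],0,-1],
    [[0,0,0],0,-1],
    [[0,0,0],0,-1],
    [[0,0,0.02],0,-1],
    [[0,0,0.04],0,-1],
    [[0,0,0.06],0,-1],
    [[0,0,0.06],0,-1]
  ]
}}

```text
time: 15.38
eef_pos: [0.5048, -0.3069, 0.0934]
ee_rot: [0.502, -0.493, 0.502, -0.502]
ft_force: [0.8, -0.3, -3.8]
grip_width: 0.0171
```

```bash
python3 - <<'E'
from h import *
from rig import robot
st(robot.observe())
p=robot.get_image("side");cv2.imwrite("pics/s12.png",cv2.resize(p["pixels"][100:230,260:440],None,fx=4,fy=4,interpolation=2))
st(robot.observe())
E
```

```text
t 15.38 tcp [ 0.5048 -0.3069  0.0934] jawyaw -89.49 tilt 0.70 ft [ 0.85 -0.27 -3.83] tq [-0.01 -0.06 -0.01] w 0.0171 q7 -1.28
t 15.43 tcp [ 0.5041 -0.3064  0.0916] jawyaw -89.49 tilt 0.58 ft [-0.87 -0.02 -4.44] tq [-0.02 -0.    0.04] w 0.0175 q7 -1.28
```

View pics/s12.png

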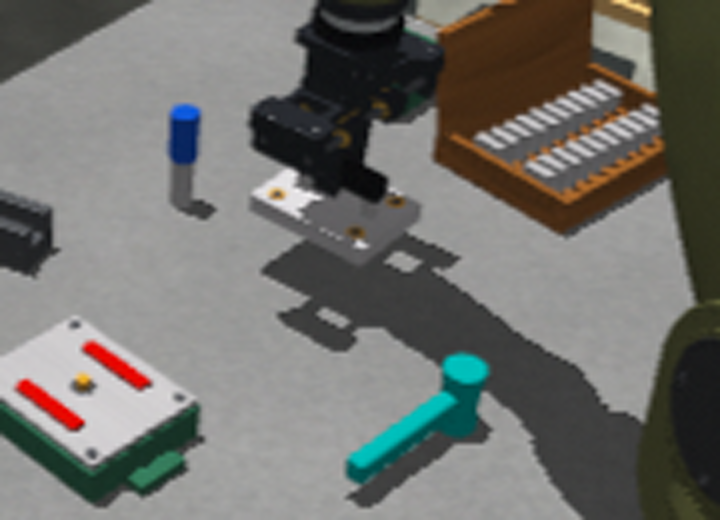

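Request:
{"fn": "arm_command", "kwargs": {
  "commands": [
    [[0.004,0.03,0.02],-2,-1],
    [[0.008,0.07,0.03],-4,-1],
    [[0.012,0.11,0.03],-6,-1],
    [[0.016,0.15,0.03],-6,-1],
    [[0.018,0.19,0.03],-6,-1],
    [[0.02,0.23,0.03],-6,-1],
    [[0.024,0.265,0.03],-6,-1],
    [[0.024,0.28,0.03],-6,-1]
  ]
}}

```text
time: 16.1
eef_pos: [0.528, -0.0189, 0.1201]
ee_rot: [0.477, -0.519, 0.524, -0.478]
ft_force: [0.7, 0.2, -3.8]
grip_width: 0.017
```

Request:
{"fn": "arm_command", "kwargs": {
  "commands": [
    [[0,0,0],0,-1],
    [[0,0,0],0,-1],
    [[0,0,0],0,-1],
    [[0,0,0],0,-1],
    [[0,0,0],0,-1],
    [[0,0,0],0,-1],
    [[0,0,0],0,-1],
    [[0,0,0],0,-1]
  ]
}}

```text
time: 16.77
eef_pos: [0.528, -0.0196, 0.1202]
ee_rot: [0.477, -0.519, 0.524, -0.478]
ft_force: [-0.6, -0.0, -4.2]
grip_width: 0.0175
```

```bash
python3 - <<'E'
from h import *
from rig import robot
st(robot.observe())
p=robot.get_image("side");q=robot.get_image("top")
a=p["pixels"][120:240,220:340];b=q["pixels"][130:250,250:370]
cv2.imwrite("pics/s13.png",cv2.resize(np.hstack([a,b]),None,fx=3.3,fy=3.3,interpolation=2))
st(robot.observe())
E
```

```text
t 16.77 tcp [ 0.528  -0.0196  0.1202] jawyaw -95.08 tilt 0.36 ft [-0.6  -0.01 -4.19] tq [ 0. -0. -0.] w 0.0175 q7 -1.76
t 16.87 tcp [ 0.528  -0.0192  0.1202] jawyaw -95.05 tilt 0.36 ft [ 0.31  0.55 -4.19] tq [ 0.08  0.   -0.02] w 0.0176 q7 -1.76
```

View pics/s13.png

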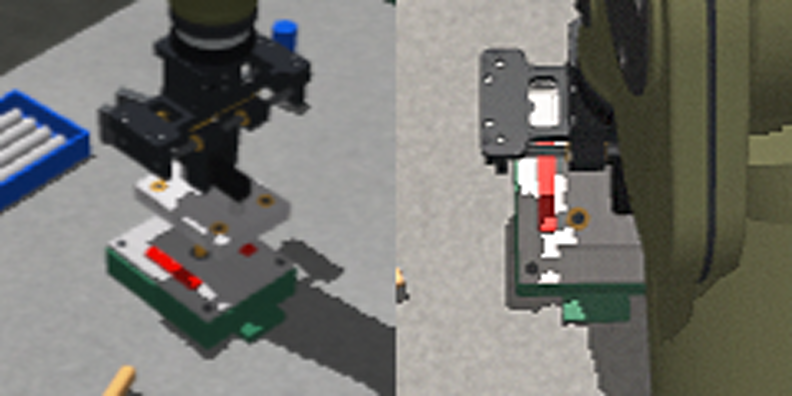

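```bash
python3 - <<'E'
from h import *
from rig import robot
import pickle
P=pickle.load(open("P.pkl","rb"));T,S=P["top"],P["side"]
def gold(p,roi,sh):
    h=cv2.cvtColor(p["pixels"],cv2.COLOR_BGR2HSV);m=np.zeros((420,560),np.uint8)
    m[roi]=((h[...,0]>12)&(h[...,0]<32)&(h[...,1]>90)&(h[...,2]>70))[roi]
    m=cv2.morphologyEx(m,cv2.MORPH_CLOSE,np.ones((3,3),np.uint8))
    n,l,s,c=cv2.connectedComponentsWithStats(m)
    return [(s[i,4],c[i].round(1)) for i in range(1,n) if s[i,4]>3]
g=gold(T,(slice(160,212),slice(408,455)),0)
for a,c in g: print("T",a,c,onz(T,*c,.018)[:2].round(4))
for a,c in gold(S,(slice(148,185),slice(318,366)),0): print("S0",a,c,onz(S,*c,.018)[:2].round(4))
p=robot.get_image("side")
for a,c in gold(p,(slice(165,205),slice(255,312)),0): print("S",a,c,onz(p,*c,.1087)[:2].round(4))
q=robot.get_image("top")
for a,c in gold(q,(slice(185,205),slice(295,315)),0): print("Tn",a,c,onz(q,*c,.1087)[:2].round(4))
st(robot.observe())
E
```

```text
T 30 [439.5 169.7] [ 0.544  -0.3355]
T 33 [415.8 172.2] [ 0.5435 -0.2755]
T 33 [445.6 202.1] [ 0.4601 -0.3358]
T 32 [421.5 204.5] [ 0.46   -0.2759]
S0 10 [327.5 162.8] [ 0.5441 -0.2749]
S0 9 [356.3 164.9] [ 0.4603 -0.3353]
S0 9 [346.4 172.3] [ 0.461  -0.2759]
S 14 [267.8 175.9] [0.5699 0.0079]
S 16 [300.  180.5] [ 0.4811 -0.0431]
S 15 [286. 189.] [0.4857 0.0165]
S 12 [280.1 195.7] [0.478  0.0512]
Tn 39 [304.7 195.9] [0.4869 0.0136]
t 16.97 tcp [ 0.528  -0.019   0.1202] jawyaw -95.02 tilt 0.35 ft [-0.56 -0.32 -3.67] tq [ 0.02  0.02 -0.04] w 0.0176 q7 -1.76
```

Request:
{"fn": "arm_command", "kwargs": {
  "commands": [
    [[0.0014,-0.0033,-0.01],0,-1],
    [[0.0014,-0.0033,-0.02],0,-1],
    [[0.0014,-0.0033,-0.028],0,-1],
    [[0.0014,-0.0033,-0.034],0,-1],
    [[0.0014,-0.0033,-0.036],0,-1],
    [[0.0014,-0.0033,-0.036],0,-1],
    [[0.0014,-0.0033,-0.036],0,-1],
    [[0.0014,-0.0033,-0.036],0,-1]
  ]
}}

```text
time: 17.63
eef_pos: [0.5297, -0.0223, 0.0844]
ee_rot: [0.477, -0.519, 0.524, -0.478]
ft_force: [1.2, -0.3, -3.6]
grip_width: 0.0177
```

```bash
python3 - <<'E'
from h import *
from rig import robot
st(robot.observe())
p=robot.get_image("side");q=robot.get_image("top")
a=p["pixels"][120:240,220:340];b=q["pixels"][130:250,250:370]
cv2.imwrite("pics/s14.png",cv2.resize(np.hstack([a,b]),None,fx=3.3,fy=3.3,interpolation=2))
st(robot.observe())
E
```

```text
t 17.63 tcp [ 0.5297 -0.0223  0.0844] jawyaw -95.02 tilt 0.38 ft [ 1.23 -0.26 -3.62] tq [ 0.08 -0.01 -0.01] w 0.0177 q7 -1.75
t 17.73 tcp [ 0.5297 -0.0223  0.0846] jawyaw -95.02 tilt 0.39 ft [-0.59  0.22 -3.29] tq [0.   0.02 0.  ] w 0.0170 q7 -1.75
```

View pics/s14.png

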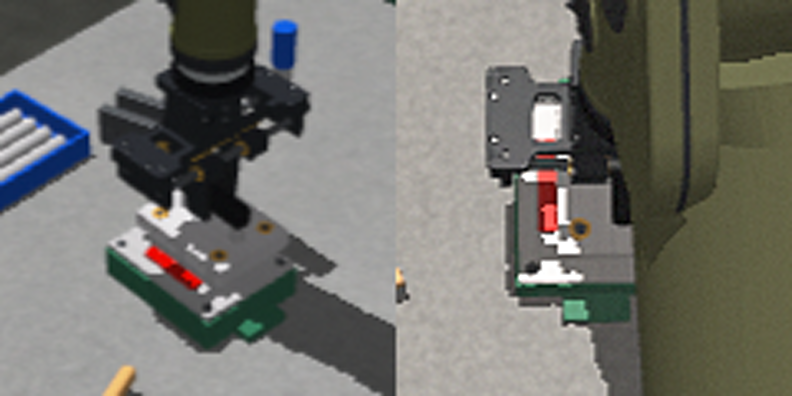

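The cover hovers just above the pin, square with the fixture and a little short on the −y side. Next I'll touch it down gently.

Request:
{"fn": "arm_command", "kwargs": {
  "commands": [
    [[0,0,-0.002],0,-1],
    [[0,0,-0.003],0,-1],
    [[0,0,-0.004],0,-1],
    [[0,0,-0.005],0,-1],
    [[0,0,-0.0055],0,-1],
    [[0,0,-0.0055],0,-1],
    [[0,0,-0.0055],0,-1],
    [[0,0,-0.0055],0,-1]
  ]
}}

```text
time: 18.4
eef_pos: [0.5304, -0.0226, 0.0812]
ee_rot: [0.476, -0.519, 0.525, -0.479]
ft_force: [-3.2, -0.6, 16.0]
grip_width: 0.0176
```

```bash
python3 - <<'E'
from h import *
from rig import robot
st(robot.observe())
E
```

```text
t 18.40 tcp [ 0.5304 -0.0226  0.0812] jawyaw -95.04 tilt 0.51 ft [-3.19 -0.61 15.98] tq [0.21 0.67 0.07] w 0.0176 q7 -1.76
```

Request:
{"fn": "arm_command", "kwargs": {
  "commands": [
    [[0,0,-0.0005],0,-1],
    [[0,0.002,-0.0005],0,-1],
    [[0,0.004,-0.0005],0,-1],
    [[0,0.006,-0.0005],0,-1],
    [[0.0002,0.008,-0.0007],0,-1],
    [[0.0003,0.009,-0.0007],0,-1],
    [[0.0004,0.01,-0.001],0,-1],
    [[0.0004,0.01,-0.001],0,-1]
  ]
}}

```text
time: 19.07
eef_pos: [0.5313, -0.018, 0.0816]
ee_rot: [0.476, -0.518, 0.528, -0.476]
ft_force: [-1.5, -9.4, 13.0]
grip_width: 0.0178
```

```bash
python3 - <<'E'
from h import *
from rig import robot
st(robot.observe())
E
```

```text
t 19.07 tcp [ 0.5313 -0.018   0.0816] jawyaw -95.32 tilt 0.82 ft [-1.47 -9.39 12.99] tq [-2.26  0.43 -0.01] w 0.0178 q7 -1.77
```

Request:
{"fn": "arm_command", "kwargs": {
  "commands": [
    [[0,0.001,0.0005],0,-1],
    [[0,0.002,0.001],0,-1],
    [[0,0.003,0.001],0,-1],
    [[0,0.004,0.001],0,-1],
    [[0,0.005,0.001],0,-1],
    [[0,0.006,0.001],0,-1],
    [[0,0.006,0.001],0,-1],
    [[0,0.006,0.001],0,-1]
  ]
}}

```text
time: 19.73
eef_pos: [0.5312, -0.0117, 0.0824]
ee_rot: [0.477, -0.518, 0.527, -0.476]
ft_force: [-0.6, 0.6, -4.8]
grip_width: 0.0174
```

```bash
python3 - <<'E'
from h import *
from rig import robot
st(robot.observe())
p=robot.get_image("side");q=robot.get_image("top")
a=p["pixels"][120:240,220:340];b=q["pixels"][130:250,250:370]
cv2.imwrite("pics/s15.png",cv2.resize(np.hstack([a,b]),None,fx=3.3,fy=3.3,interpolation=2))
st(robot.observe())
E
```

```text
t 19.73 tcp [ 0.5312 -0.0117  0.0824] jawyaw -95.29 tilt 0.80 ft [-0.6   0.59 -4.79] tq [0.01 0.02 0.01] w 0.0174 q7 -1.78
t 19.83 tcp [ 0.5313 -0.012   0.0825] jawyaw -95.31 tilt 0.82 ft [-1.27  0.52 -4.69] tq [ 0.07 -0.    0.01] w 0.0176 q7 -1.78
```

View pics/s15.png

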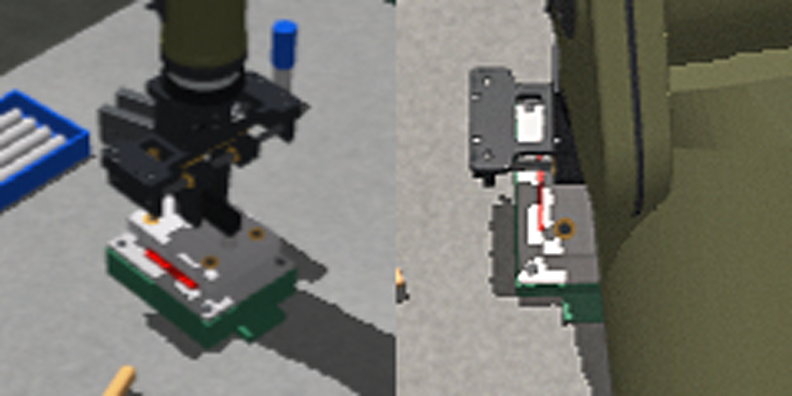

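```bash
cat >> h.py <<'E'
def gold(p,roi):
    h=cv2.cvtColor(p["pixels"],cv2.COLOR_BGR2HSV);m=np.zeros((420,560),np.uint8)
    m[roi]=((h[...,0]>12)&(h[...,0]<32)&(h[...,1]>90)&(h[...,2]>70))[roi]
    m=cv2.morphologyEx(m,cv2.MORPH_CLOSE,np.ones((3,3),np.uint8))
    n,l,s,c=cv2.connectedComponentsWithStats(m)
    return [(s[i,4],c[i]) for i in range(1,n) if s[i,4]>5]
E
python3 - <<'E'
from h import *
from rig import robot
p=robot.get_image("side");q=robot.get_image("top")
z=.0515+.018
for a,c in gold(p,(slice(165,215),slice(255,312))): print("S",a,c.round(1),onz(p,*c,z)[:2].round(4))
for a,c in gold(q,(slice(185,215),slice(280,320))): print("Tn",a,c.round(1),onz(q,*c,z)[:2].round(4))
s=robot.observe();st(s);print(Ro.from_quat(s["ee_rot"]).as_matrix().round(4))
E
```

```text
S 6 [277.  174.2] [ 0.5886 -0.0545]
S 11 [265.3 186. ] [0.5748 0.0155]
S 17 [297.1 190.4] [ 0.4859 -0.037 ]
S 14 [283.1 198.9] [0.4912 0.0228]
Tn 37 [300.8 198.9] [0.4907 0.0206]
t 19.93 tcp [ 0.5313 -0.0121  0.0826] jawyaw -95.33 tilt 0.82 ft [ 0.1  -0.65 -4.86] tq [ 0.08  0.   -0.02] w 0.0177 q7 -1.78
[[-0.0929  0.0094  0.9956]
 [-0.9956 -0.0108 -0.0928]
 [ 0.0099 -0.9999  0.0104]]
```

Request:
{"fn": "arm_command", "kwargs": {
  "commands": [
    [[-0.0005,0,-0.001],0,-1],
    [[-0.001,0.001,-0.0015],0,-1],
    [[-0.001,0.002,-0.002],0,-1],
    [[-0.001,0.003,-0.002],0,-1],
    [[-0.001,0.004,-0.002],0,-1],
    [[-0.001,0.005,-0.002],0,-1],
    [[-0.001,0.005,-0.002],0,-1],
    [[-0.001,0.005,-0.002],0,-1]
  ]
}}

```text
time: 20.6
eef_pos: [0.5311, -0.0096, 0.0815]
ee_rot: [0.476, -0.517, 0.53, -0.475]
ft_force: [-0.5, -5.2, 6.0]
grip_width: 0.0177
```

```bash
python3 - <<'E'
from h import *
from rig import robot
st(robot.observe())
E
```

```text
t 20.60 tcp [ 0.5311 -0.0096  0.0815] jawyaw -95.46 tilt 1.02 ft [-0.49 -5.2   5.99] tq [-1.2   0.    0.05] w 0.0177 q7 -1.78
```

Request:
{"fn": "arm_command", "kwargs": {
  "commands": [
    [[-0.0005,0.002,-0.0005],0,-1],
    [[-0.0005,0.003,-0.0007],0,-1],
    [[-0.0005,0.004,-0.0007],0,-1],
    [[-0.0005,0.005,-0.0007],0,-1],
    [[-0.0005,0.005,-0.0007],0,-1],
    [[-0.0005,0.005,-0.0007],0,-1],
    [[-0.0005,0.005,-0.0007],0,-1],
    [[-0.0005,0.005,-0.0007],0,-1]
  ]
}}

```text
time: 21.27
eef_pos: [0.5301, -0.004, 0.0804]
ee_rot: [0.476, -0.517, 0.529, -0.475]
ft_force: [-0.7, -1.0, -3.4]
grip_width: 0.0175
```

```bash
python3 - <<'E'
from h import *
from rig import robot
st(robot.observe())
E
```

```text
t 21.27 tcp [ 0.5301 -0.004   0.0804] jawyaw -95.43 tilt 0.95 ft [-0.71 -1.05 -3.36] tq [-0.06  0.06  0.01] w 0.0175 q7 -1.79
```

Contact force vanished and z is below the pin-contact height, so the hole appears to be over the pin. I'll lower a little to confirm.

Request:
{"fn": "arm_command", "kwargs": {
  "commands": [
    [[0,0,-0.001],0,-1],
    [[0,0,-0.002],0,-1],
    [[0,0,-0.003],0,-1],
    [[0,0,-0.003],0,-1],
    [[0,0,-0.003],0,-1],
    [[0,0,-0.003],0,-1],
    [[0,0,-0.003],0,-1],
    [[0,0,-0.003],0,-1]
  ]
}}

```text
time: 21.93
eef_pos: [0.53, -0.004, 0.0773]
ee_rot: [0.476, -0.517, 0.529, -0.475]
ft_force: [-0.3, -0.8, -5.7]
grip_width: 0.0173
```

```bash
python3 - <<'E'
from h import *
from rig import robot
st(robot.observe())
p=robot.get_image("side");q=robot.get_image("top")
z=.0475+.018
for a,c in gold(p,(slice(165,215),slice(255,312))): print("S",a,c.round(1),onz(p,*c,z)[:2].round(4))
for a,c in gold(q,(slice(185,215),slice(280,320))): print("Tn",a,c.round(1),onz(q,*c,z)[:2].round(4))
E
```

```text
t 21.93 tcp [ 0.53   -0.004   0.0773] jawyaw -95.43 tilt 0.94 ft [-0.27 -0.8  -5.65] tq [-0.23  0.07  0.04] w 0.0173 q7 -1.79
S 6 [274.7 176.8] [ 0.5881 -0.0427]
S 9 [263.9 188.8] [0.5718 0.025 ]
S 13 [295.7 193. ] [ 0.484  -0.0281]
S 17 [281.9 201.6] [0.4887 0.0312]
Tn 36 [297.3 200.2] [0.4893 0.0289]
```

Request:
{"fn": "arm_command", "kwargs": {
  "commands": [
    [[0,0,-0.001],0,-1],
    [[0,0,-0.002],0,-1],
    [[0,0,-0.003],0,-1],
    [[0,0,-0.004],0,-1],
    [[0,0,-0.004],0,-1],
    [[0,0,-0.004],0,-1],
    [[0,0,-0.004],0,-1],
    [[0,0,-0.004],0,-1]
  ]
}}

```text
time: 22.7
eef_pos: [0.5303, -0.0042, 0.0743]
ee_rot: [0.476, -0.517, 0.529, -0.475]
ft_force: [-1.5, -1.6, 5.7]
grip_width: 0.0176
```

```bash
python3 - <<'E'
from h import *
from rig import robot
st(robot.observe())
p=robot.get_image("side");q=robot.get_image("top")
a=p["pixels"][150:230,230:330];b=q["pixels"][150:230,260:360]
cv2.imwrite("pics/s16.png",cv2.resize(np.hstack([a,b]),None,fx=4,fy=4,interpolation=2))
st(robot.observe())
print(tri(p,(281.9,201.6),q,(297.3,200.2)))
E
```

```text
t 22.70 tcp [ 0.5303 -0.0042  0.0743] jawyaw -95.45 tilt 0.99 ft [-1.49 -1.62  5.71] tq [-0.21  0.46  0.01] w 0.0176 q7 -1.79
t 22.80 tcp [ 0.5303 -0.0042  0.0743] jawyaw -95.45 tilt 0.99 ft [-1.49 -2.19  6.5 ] tq [-0.15  0.4   0.01] w 0.0174 q7 -1.79
[0.49029492 0.02902422 0.06293974]
```

View pics/s16.png

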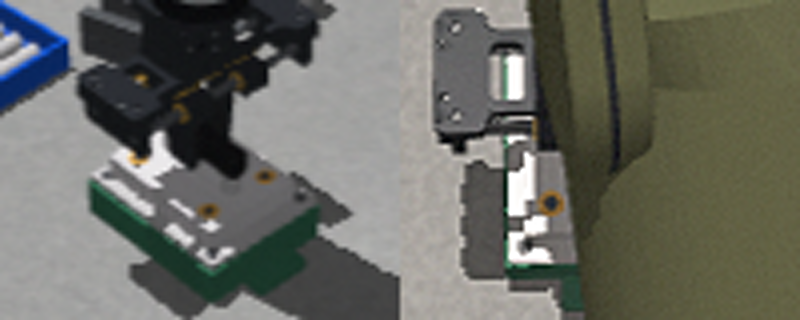

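Request:
{"fn": "arm_command", "kwargs": {
  "commands": [
    [[0,-0.0005,-0.001],0,-1],
    [[0,-0.001,-0.002],0,-1],
    [[0,-0.001,-0.003],0,-1],
    [[0,-0.001,-0.004],0,-1],
    [[0,-0.001,-0.005],0,-1],
    [[0,-0.001,-0.005],0,-1],
    [[0,-0.001,-0.005],0,-1],
    [[0,-0.001,-0.005],0,-1]
  ]
}}

```text
time: 23.47
eef_pos: [0.5304, -0.0043, 0.0715]
ee_rot: [0.475, -0.517, 0.529, -0.476]
ft_force: [-4.2, 1.2, 20.1]
grip_width: 0.0176
```

```bash
python3 - <<'E'
from h import *
from rig import robot
st(robot.observe())
E
```

```text
t 23.47 tcp [ 0.5304 -0.0043  0.0715] jawyaw -95.42 tilt 1.00 ft [-4.22  1.17 20.12] tq [ 0.36  1.12 -0.03] w 0.0176 q7 -1.79
```

Request:
{"fn": "arm_command", "kwargs": {
  "commands": [
    [[0,0,-0.0025],0,-1],
    [[0,0,-0.003],0,-1],
    [[0,0,-0.0035],0,-1],
    [[0,0,-0.0035],0,-1],
    [[0,0,-0.0035],0,-1],
    [[0,0,-0.0035],0,-1],
    [[0,0,-0.0035],0,-1],
    [[0,0,-0.0035],0,-1]
  ]
}}

```text
time: 24.13
eef_pos: [0.5304, -0.0043, 0.0715]
ee_rot: [0.475, -0.517, 0.53, -0.477]
ft_force: [-7.1, -0.1, 32.9]
grip_width: 0.0173
```

```bash
python3 - <<'E'
from h import *
from rig import robot
st(robot.observe())
p=robot.get_image("side");q=robot.get_image("top")
z=.04+.018
for a,c in gold(p,(slice(165,220),slice(255,312))): print("S",a,c.round(1),onz(p,*c,z)[:2].round(4))
for a,c in gold(q,(slice(185,220),slice(280,320))): print("Tn",a,c.round(1),onz(q,*c,z)[:2].round(4))
a=p["pixels"][160:230,240:310]
cv2.imwrite("pics/s17.png",cv2.resize(a,None,fx=8,fy=8,interpolation=2))
cv2.imwrite("pics/s17full.png",p["pixels"])
st(robot.observe());print(Ro.from_quat(robot.observe()["ee_rot"]).as_matrix().round(4))
E
```

```text
t 24.13 tcp [ 0.5304 -0.0043  0.0715] jawyaw -95.44 tilt 1.07 ft [-7.07 -0.11 32.95] tq [ 0.04  1.51 -0.04] w 0.0173 q7 -1.79
S 9 [263.9 190.2] [0.5732 0.0239]
S 15 [295.9 194.5] [ 0.4845 -0.0299]
S 14 [281.9 202.9] [0.4902 0.0297]
Tn 36 [297.2 200.7] [0.4902 0.0289]
t 24.23 tcp [ 0.5305 -0.0043  0.0715] jawyaw -95.43 tilt 1.08 ft [-6.37 -0.12 32.4 ] tq [ 0.08  1.58 -0.1 ] w 0.0172 q7 -1.79
[[-0.0947  0.0143  0.9954]
 [-0.9954 -0.0122 -0.0945]
 [ 0.0108 -0.9998  0.0154]]
```

View pics/s17.png

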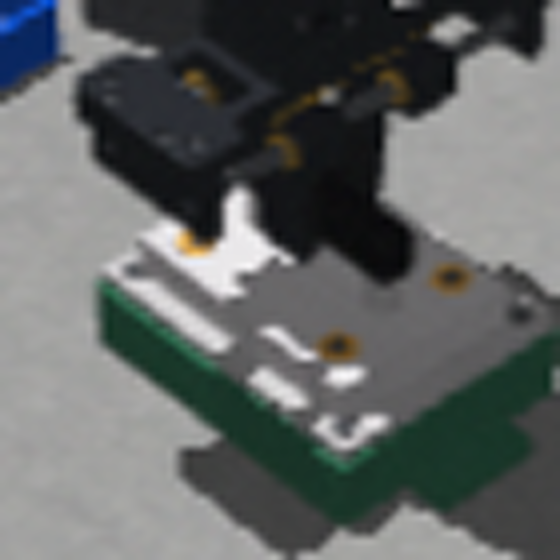

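View pics/s17full.png

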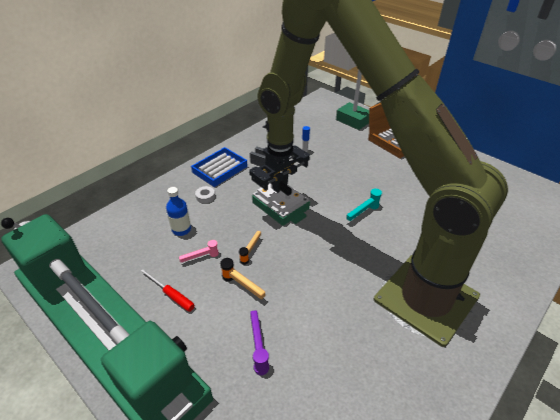

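```bash
python3 - <<'E'
from h import *
from rig import robot
p=robot.get_image("side");q=robot.get_image("top")
a=gold(p,(slice(196,210),slice(275,290)));b=gold(q,(slice(185,220),slice(280,320)))
print(tri(p,a[0][1],q,b[0][1]))
for im,n in((p,"s"),(q,"t")):
    print(n,[(round(x["conf"],2),np.round(np.array(x["box"])*[560,420,560,420])) for x in robot.boxes_of(im,"mallet_head")])
st(robot.observe())
print(robot.hand_in())
E
```

```text
[0.49056585 0.02894116 0.0572108 ]
s [(0.87, array([364., 204.,  38.,  36.])), (0.81, array([262., 344.,  20.,  65.])), (0.78, array([251., 246.,  21.,  41.])), (0.58, array([242., 277.,  45.,  41.])), (0.58, array([196., 251.,  38.,  25.]))]
t [(0.86, array([185., 259.,  16.,  68.])), (0.7, array([182., 195.,  38.,  17.])), (0.6, array([228., 222.,  45.,  24.])), (0.26, array([299., 197.,  12.,  20.]))]
t 24.43 tcp [ 0.5304 -0.0043  0.0715] jawyaw -95.44 tilt 1.07 ft [-6.5  -1.16 31.96] tq [ 0.05  1.53 -0.03] w 0.0175 q7 -1.79
the job is handed in; nothing more can be done
None
```

I carried out all the steps and handed the job in at 24.4 s, with the cover held pressed on the seat at about 32 N. `hand_in` gives no verdict, so success is judged only from the checks below.

**What I did**
- I used the larger orange mallet to push the pin down to a hard stop. It took about 20 N, and the pin top dropped about 11.5 mm in the side view.
- I stood the mallet back at its old spot, about 0.3 m from the fixture, and let go.
- I gripped the cover by its bar, turned it square and touched it down about 15 mm short of the pin. I then slid it across until the contact force vanished and it dropped in, and pressed it flush.

**Last checks that agreed**
- **Drop:** the tool sank 10.0 mm from first pin contact to the stop on the seat, which matches a pin standing 10 mm proud.
- **Height:** the plate top triangulates at 57 mm against an expected 58 mm.
- **Squareness:** yaw is within about 0.5° of the fixture.
- **Bystanders:** none looked moved in the last side picture.

**Checks that were off or disagreed**
- **Hole position:** the camera put the cover's centre about 2 to 4 mm in y from my early pin estimate, against the 3 mm limit. I trusted the drop instead, because the hole fit allows only 1.5 mm of offset.
- **Tool tilt:** the tool ended tilted 1.07° (0.019 rad), inside the 0.04 rad limit for the cover. I did not measure the cover's own tilt separately.
- **Slide force:** the touchdown and first part of the slide ran at about 17 to 20 N, so I eased off and briefly lifted clear about 4 mm short of the pin. I re-touched there to finish, so the slide was not continuous.

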